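# Finger planes back on the tool rest in order of size

### The arm

A 6-joint arm with a two-finger parallel gripper is mounted at the origin on the work surface. World frame = base frame: x ahead of the robot, y to its left, z up, the work surface at z = 0. Lengths are in mm, angles in rad, forces in N, time in s.
With the tool pointing down it reaches from about 400 to 925 mm from the base axis. Payload 12.5 kg.
Tool frame: the origin (TCP) lies at the very end of the fingers, on their centre line; the grasp point (between the pads) lies 19 mm behind it; z points along the fingers, y is the line along which they close (so a half turn about z gives the same grasp; the last joint's range is limited). The gripper opens to 95 mm and grips with 3 to 60 N. Pads are 20 mm wide; open, the fingers measure 119 mm over their backs; the gripper's body (75 mm by 180 mm) begins 59 mm behind the grasp point.
Start: joints at [-1.38, 0.491, 1.559, -0, 1.092, -0.106], TCP at [182.812, -597.687, 183.261] pointing down, gripper open.
Joint ranges: [-3.1, 3.1], [-0.84, 2.19], [0.05, 2.79], [-1.13, 4.28], [0.06, 2.93], [-2.69, 2.69]. Speed limits (rad/s): [2.22, 2.22, 2.79, 3.14, 3.14, 3.14].

### API

Orientations are given as [roll, pitch, yaw] about the fixed x, y, z axes, in that order (R = Rz(yaw) Ry(pitch) Rx(roll)).
In Python, from cell import state, read_camera, camera_info, job_done gives the robot as it stands.
- The arm moves only by the shell command python3 -m handwheel 'ROWS'. ROWS is a JSON list of rows, 1 to 5 of them, each of 5 numbers: dx, dy, dz in mm, then a turn about the tool's z in rad, then the opening from 0.0 (shut) to 1.0 (fully open); each row is the pose to reach, as a shift and turn from the pose commanded when the command began, along the tool's axes at that moment; what a row does not reach only later rows make up. A row lasts 1/12 s, in which the tool goes at most 41.7 mm and 0.125 rad, less where a joint would pass 70% of its speed; a pose out of reach is approached as far as the arm can. The fingers move at their own pace and stop on an object; the grip force is fixed at half the most. Time passes only in rows, so rows that do not move let the fingers close. It prints the time, the measured TCP pose, the force, the opening and the grip force at its end.
- state(): the state, without advancing time (a new reading comes with each control period).
- read_camera(name): name is "side" or "top" or "wrist"; returns (picture, depth): 480x640x3 uint8, red, green, blue; 480x640 float32, mm along the optical axis (not along the pixel's ray), 0 where there is no reading.
- camera_info(name): a dict with "vertical_fov" (degrees; the focal length in pixels is half the picture's height over the tangent of half this angle, whatever the lens; pixels are square), "cx", "cy" (the principal point, pixels), "origin" and "attitude" of the camera in the world. Camera axes: x right, y down, z forward; pixel columns grow to the right and rows downward; lengths in mm; the calibration is good to about 2 mm. A picture is of the moment at which its call begins: read the wrist's pose just before it. camera_info takes no time and is no camera call; for the wrist camera it gives the pose at the moment of the call.
- job_done(): hands the job in; it is judged then, once.
The state is a dict: "t": time; "joints": joint angles; "qvel": joint speeds; "tau": joint torques, N m; "eef_pos": TCP position; "tcp_rot": TCP orientation; "ft_force": force on the tool from outside, world axes, zero at the start; "moment": the same for the moment, N m; "opening": opening from 0.0 (shut) to 1.0 (fully open); "grip_force": force on a finger pad.
Only numpy, scipy, OpenCV 4.12 (cv2) and the standard library are available. Lean on these libraries where they do the work, as an engineer would, in place of code of your own. Each camera call takes 0.05 s, during which the arm holds its last target. There are 200 camera calls.

### The job

Put the four brass finger planes away on the wooden tool rest, one centred on each leather pad, in order of size: the largest on the pad next to the upright end stop, down to the smallest on the pad farthest from it. Each must lie flat on its sole with its length square across the row of pads, either end forward. Do not shift the dial gauge lying among the planes.

Things in the scene. Friction and masses are not known exactly. Their poses are not given: they have to be found in the camera images.
- plane_xl: the largest of the four loose brass finger planes (round ends, flat sole, sloping steel iron and dark wedge); brass body 76 mm long along its x, 36 mm wide along its y, 27 mm high; the iron rises up to 20 mm above it, between the cheeks. Origin: centre of the sole (underside), z up. Starts on the bench (height 0) at any yaw
- plane_l: the second largest of the four loose brass finger planes (round ends, flat sole, sloping steel iron and dark wedge); brass body 64 mm long along its x, 30 mm wide along its y, 24 mm high; the iron rises up to 20 mm above it, between the cheeks. Origin: centre of the sole (underside), z up. Starts on the bench (height 0) at any yaw
- plane_m: the second smallest of the four loose brass finger planes (round ends, flat sole, sloping steel iron and dark wedge); brass body 52 mm long along its x, 24 mm wide along its y, 21 mm high; the iron rises up to 20 mm above it, between the cheeks. Origin: centre of the sole (underside), z up. Starts on the bench (height 0) at any yaw
- plane_s: the smallest of the four loose brass finger planes (round ends, flat sole, sloping steel iron and dark wedge); brass body 40 mm long along its x, 18 mm wide along its y, 18 mm high; the iron rises up to 20 mm above it, between the cheeks. Origin: centre of the sole (underside), z up. Starts on the bench (height 0) at any yaw
- pad_a: one of four alike dark leather pads, 88 mm along its x (across the tool rest), 46 mm along its y, flush on top of the tool rest; its letter does not tell its place in the row. Origin: pad centre at the rest's top surface, 14 mm above the bench. The pads lie in one straight row along their y, 75 mm apart centre to centre
- pad_b: one of four alike dark leather pads, 88 mm along its x (across the tool rest), 46 mm along its y, flush on top of the tool rest; its letter does not tell its place in the row. Origin: pad centre at the rest's top surface, 14 mm above the bench. The pads lie in one straight row along their y, 75 mm apart centre to centre
- pad_c: one of four alike dark leather pads, 88 mm along its x (across the tool rest), 46 mm along its y, flush on top of the tool rest; its letter does not tell its place in the row. Origin: pad centre at the rest's top surface, 14 mm above the bench. The pads lie in one straight row along their y, 75 mm apart centre to centre
- pad_d: one of four alike dark leather pads, 88 mm along its x (across the tool rest), 46 mm along its y, flush on top of the tool rest; its letter does not tell its place in the row. Origin: pad centre at the rest's top surface, 14 mm above the bench. The pads lie in one straight row along their y, 75 mm apart centre to centre
- stop: upright wooden end stop fixed on one end or the other of the tool rest: 90 mm along its x (across the rest), 18 mm thick along its y (along the row), 40 mm high. Origin: centre of its underside, 14 mm above the bench; axes parallel to the pads'. The nearest pad's centre is 59.5 mm away. The rest is a fixed board 100 x 380 x 14 mm; its other end has only a 5 mm strip
- gauge: dial gauge lying on its back on the bench among the planes, not to be shifted: round steel case 56 mm across, 20 mm high, white face up, with a thin stem along its +x reaching 68 mm from the centre. Origin: centre of the case's underside

How it is judged (in metres and radians):
At the end, for the whole second after the job is handed in: Counting from the end stop, the planes lie largest, second largest, second smallest, smallest, each within 13 mm of its pad's centre along the row and 15 mm across it, its length within 0.3 rad of square to the row (either way round), flat on its sole on the rest (within 0.12 rad), at rest (horizontal distance between plane_xl and stop between 0.0465 and 0.0725 m and x of plane_xl in the frame of stop between -0.015 and 0.015 m and z of plane_xl in the frame of stop between -0.004 and 0.005 m and angle between the x axis of each of plane_xl, plane_l, plane_m, plane_s and the x axis of stop, either way round below 0.3 rad and angle between each of plane_xl, plane_l, plane_m, plane_s's own z axis and vertical below 0.12 rad and linear speed of each of plane_xl, plane_l, plane_m, plane_s below 0.02 m/s and angular speed of each of plane_xl, plane_l, plane_m, plane_s below 0.2 rad/s and horizontal distance between plane_l and stop between 0.1215 and 0.1475 m and x of plane_l in the frame of stop between -0.015 and 0.015 m and z of plane_l in the frame of stop between -0.004 and 0.005 m and horizontal distance between plane_m and stop between 0.1965 and 0.2225 m and x of plane_m in the frame of stop between -0.015 and 0.015 m and z of plane_m in the frame of stop between -0.004 and 0.005 m and horizontal distance between plane_s and stop between 0.2715 and 0.2975 m and x of plane_s in the frame of stop between -0.015 and 0.015 m and z of plane_s in the frame of stop between -0.004 and 0.005 m); the robot touches nothing.
It fails at once if the dial gauge is shifted by more than 15 mm (distance of gauge from where it was at the start of the episode above 0.015 m).
It also fails if it takes over 99 s, if anything falls off the work surface, if the arm or the gripper's body presses on something with over 40 N, if the wrist force passes 120 N, or if a joint passes its speed limit or range.

## Working session

There is one attempt and no reset: what is moved stays moved. The work goes in short steps, Python scripts to look and compute and a shell command to move; the robot and the scene stay as the last step left them, time stands still between calls to the robot, and variables do not carry over. Pictures are saved under pics/ and viewed, at most 14 in all, crops included, and the job is handed in when it is done.

```bash
mkdir -p pics
cat > h.py <<'E'
import numpy as np, cv2
from scipy.spatial.transform import Rotation as R
from cell import state, read_camera, camera_info
def info(n):
    i=camera_info(n); f=240/np.tan(np.radians(i["vertical_fov"])/2); return i,f
E
python3 - <<'E'
from h import *
for n in ("top","side","wrist"):
    print(n,camera_info(n))
    p,d=read_camera(n); cv2.imwrite(f"pics/{n}0.png",p[:,:,::-1]); np.save(f"{n}0.npy",d); np.save(f"{n}0rgb.npy",p)
print(state())
E
```

```text
top {'vertical_fov': 48.70976850907106, 'cx': 319.62717425577597, 'cy': 238.17919588066388, 'origin': array([ 423.48794088,   -3.97509409, 1040.19657615]), 'attitude': array([-3.01296307e+00,  2.17591700e-04, -1.56235467e+00])}
side {'vertical_fov': 45.86296317595403, 'cx': 310.8812345394221, 'cy': 236.1243986113643, 'origin': array([ 233.68833528, -891.91435719,  800.80030541]), 'attitude': array([-2.24483061,  0.01951754, -0.3311968 ])}
wrist {'vertical_fov': 70.34682873189983, 'cx': 313.72108708347093, 'cy': 244.06709515363772, 'origin': array([ 254.19385945, -575.52782916,  384.2855145 ]), 'attitude': array([ 2.87167645e+00,  1.08409796e-03, -1.27506191e+00])}
{'t': 0.15, 'joints': array([-1.37957362e+00,  4.91401864e-01,  1.55930392e+00, -2.21745786e-05,
        1.09166483e+00, -1.05616377e-01]), 'qvel': array([ 0.00129706, -0.00055098, -0.00139367,  0.00119971,  0.0018928 ,
       -0.00079034]), 'tau': array([ 1.06923671e-03, -6.12892699e+01, -2.58277971e+01,  6.92096190e-02,
        4.73545608e-02, -7.89014575e-05]), 'eef_pos': array([ 182.78179111, -597.47681741,  182.80984537]), 'tcp_rot': array([-3.14081696e+00, -6.24524262e-05,  2.96849289e-01]), 'ft_force': array([0.18071419, 0.40490062, 0.68732003]), 'moment': array([-0.02679625, -0.00777401, -0.02314231]), 'grip_force': 0.0, 'opening': 0.9988607313169434}
```

View pics/top0.png

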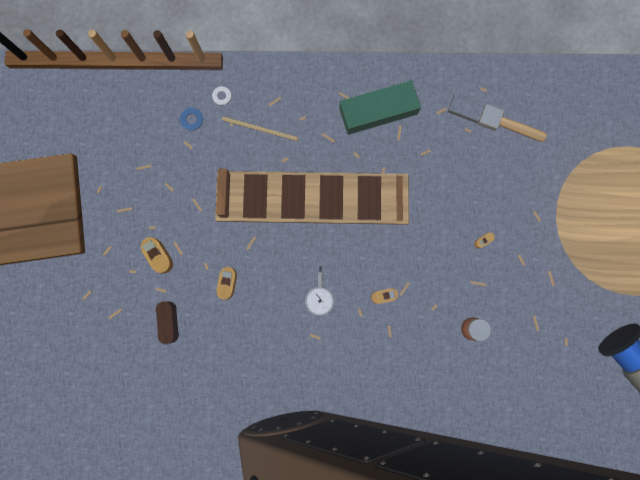

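View pics/side0.png

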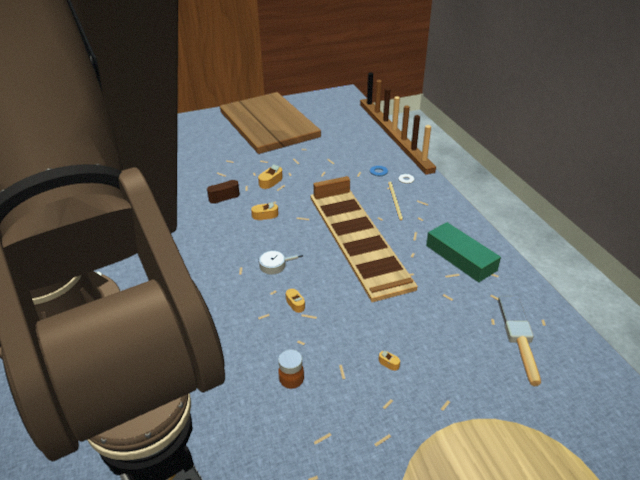

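The top view shows the planes at (155,254) XL, (227,283) L, (385,296) M and (485,240) S. The gauge is at (320,301) with its stem pointing up. The stop is at (222,192), and the pads are at about x = 255, 293, 331 and 369. The side view shows the same layout. Next I'll measure from both views.

```bash
cat >> h.py <<'E'
def ray(n,uv,i=None):
    c,f=info(n) if i is None else i
    d=R.from_euler("xyz",c["attitude"]).as_matrix()@np.array([(uv[0]-c["cx"])/f,(uv[1]-c["cy"])/f,1.])
    return np.array(c["origin"]),d
def onz(n,uv,z,i=None):
    o,d=ray(n,uv,i); return o+d*(z-o[2])/d[2]
def tri(r1,r2):
    (a,d),(b,e)=r1,r2; s=np.linalg.lstsq(np.c_[d,-e],b-a,rcond=None)[0]
    p,q=a+d*s[0],b+e*s[1]; return (p+q)/2,np.linalg.norm(p-q)
def brass(p):
    h=cv2.cvtColor(p,cv2.COLOR_RGB2HSV)
    return cv2.morphologyEx(cv2.inRange(h,(10,120,100),(28,255,255)),cv2.MORPH_CLOSE,np.ones((5,5)))
def blobs(m,amin=60):
    cs,_=cv2.findContours(m,cv2.RETR_EXTERNAL,cv2.CHAIN_APPROX_NONE)
    return [cv2.convexHull(c) for c in cs if cv2.contourArea(c)>amin]
def cen(c):
    M=cv2.moments(c); return M["m10"]/M["m00"],M["m01"]/M["m00"]
E
python3 - <<'E'
from h import *
T=np.load("top0rgb.npy");S=np.load("side0rgb.npy");d=np.load("top0.npy")
for n,p in(("top",T),("side",S)):
    print(n)
    for c in blobs(brass(p)):
        u=cen(c); print(np.round(u,1),cv2.contourArea(c),np.round(onz(n,u,15),1))
h=cv2.cvtColor(T,cv2.COLOR_RGB2HSV)
for u in [(255,196),(293,197),(222,192),(236,196),(274,197),(320,301),(155,254),(399,198)]: print(u,h[u[1],u[0]],T[u[1],u[0]])
# pads in top and side, triangulate
for n,p,roi in(("top",T,(215,165,412,228)),("side",S,(310,188,415,300))):
    g=cv2.cvtColor(p,cv2.COLOR_RGB2GRAY); m=np.zeros_like(g); x0,y0,x1,y1=roi
    m[y0:y1,x0:x1]=(g[y0:y1,x0:x1]<70)*255
    m=cv2.morphologyEx(m,cv2.MORPH_OPEN,np.ones((3,3)))
    for c in blobs(m,150): print(n,np.round(cen(c),1),cv2.contourArea(c),np.round(onz(n,cen(c),14),1))
E
```

```text
top
[380.6 296.8] 149.5 [ 443.4 -120.7   15. ]
[225.8 282.7] 395.0 [468.  177.6  15. ]
[155.4 254.6] 607.0 [521.3 316.1  15. ]
[80.5 57.2] 2266.5 [924.3 488.3  15. ]
side
[289.8 375.7] 207.5 [ 382.  -303.2   15. ]
[389.1 360.5] 250.0 [ 554.  -330.9   15. ]
[528.7 364.6] 384.5 [ 774.5 -420.1   15. ]
[294.9 300.1] 287.0 [ 445.1 -134.4   15. ]
[264.4 211.4] 328.5 [466.9 169.8  15. ]
[361.  239.4] 5791.0 [638.6  -6.   15. ]
[269.9 177.4] 339.5 [519.  307.4  15. ]
[404.2 127.4] 2607.5 [957.2 426.9  15. ]
[207.   98.9] 116.0 [456.  827.3  15. ]
[183.3  91.9] 301.5 [392.8 908.8  15. ]
[258.   97.8] 6807.0 [611.  774.7  15. ]
(255, 196) [ 8 85 75] [75 57 50]
(293, 197) [ 8 88 75] [75 56 49]
(222, 192) [ 13 110 116] [116  88  66]
(236, 196) [ 16  83 170] [170 145 115]
(274, 197) [ 17  82 178] [178 153 121]
(320, 301) [109  47  93] [76 82 93]
(155, 254) [ 11 110  74] [74 54 42]
(399, 198) [ 13 102 113] [113  87  68]
top [369.5 197.5] 861.0 [ 637.9 -100.3   14. ]
top [331.1 197. ] 903.5 [638.3 -24.6  14. ]
top [293.  196.2] 899.0 [639.3  50.6  14. ]
top [255.  195.8] 895.5 [639.5 125.5  14. ]
side [378.6 266.9] 535.0 [ 638.  -100.8   14. ]
side [364.4 245.2] 457.0 [638.4 -25.6  14. ]
side [351.5 225.4] 395.0 [638.6  49.3  14. ]
side [339.8 207.3] 343.5 [639.3 124.2  14. ]
```

```bash
cat >> h.py <<'E'
def warm(p): # anything not blue cloth
    q=p.astype(int); m=((q[:,:,0]-q[:,:,2])>0).astype(np.uint8)*255
    return cv2.morphologyEx(cv2.morphologyEx(m,cv2.MORPH_CLOSE,np.ones((7,7))),cv2.MORPH_OPEN,np.ones((5,5)))
def longax(c,n,z,i=None): # hull pixels -> rect on plane z: centre, sides, yaw of long axis
    P=np.array([onz(n,u,z,i)[:2] for u in c.reshape(-1,2)],np.float32)
    (cx,cy),(w,h),a=cv2.minAreaRect(P); a=np.radians(a)
    if h>w: w,h,a=h,w,a+np.pi/2
    return np.round([cx,cy,w,h,(a+np.pi/2)%np.pi-np.pi/2],2)
E
python3 - <<'E'
from h import *
T=np.load("top0rgb.npy");S=np.load("side0rgb.npy")
G={"xl":((155,254),(270,177)),"l":((227,283),(264,211)),"m":((385,296),(295,300)),"s":((485,240),(389,360))}
for k,(t,s) in G.items():
    o=[]
    for n,p,u in(("top",T,t),("side",S,s)):
        b=[c for c in blobs(warm(p),20) if cv2.pointPolygonTest(c,u,True)>-8]
        c=max(b,key=cv2.contourArea); o.append(c); print(k,n,np.round(cen(c),1),cv2.contourArea(c),longax(c,n,12))
    p,e=tri(ray("top",cen(o[0])),ray("side",cen(o[1]))); print("   tri",p.round(1),e.round(1))
for t,s in(((369.5,197.5),(378.6,266.9)),((255,195.8),(339.8,207.3))):
    print("pad",[np.round(v,1) for v in tri(ray("top",t),ray("side",s))])
E
```

```text
xl top [156.3 255.1] 763.5 [521.13 315.63  81.65  42.46   0.59]
xl side [298.1 210.1] 263724.0 [ 6.45520e+02  6.41260e+02  2.97835e+03  2.33513e+03 -4.00000e-01]
   tri [ 567.3  349.8 -131.1] 69.0
l top [226.  282.9] 520.5 [ 4.6765e+02  1.7772e+02  6.3950e+01  3.5040e+01 -1.7000e-01]
l side [298.1 210.1] 263724.0 [ 6.45520e+02  6.41260e+02  2.97835e+03  2.33513e+03 -4.00000e-01]
   tri [506.5 166.2   9.8] 80.9
m top [385.8 295.2] 360.0 [ 446.76 -132.84   63.09   25.88   -1.37]
m side [298.1 210.1] 263724.0 [ 6.45520e+02  6.41260e+02  2.97835e+03  2.33513e+03 -4.00000e-01]
   tri [ 453.9 -109.8  210.8] 24.3
s top [483.8 240.2] 186.0 [ 554.94 -323.39   44.8    19.81   -0.98]
s side [298.1 210.1] 263724.0 [ 6.45520e+02  6.41260e+02  2.97835e+03  2.33513e+03 -4.00000e-01]
   tri [ 475.8 -225.2  298.9] 85.8
pad [array([ 638.1, -100.3,   13.4]), np.float64(0.3)]
pad [array([639.8, 125.6,  12.9]), np.float64(0.3)]
```

View pics/wrist0.png

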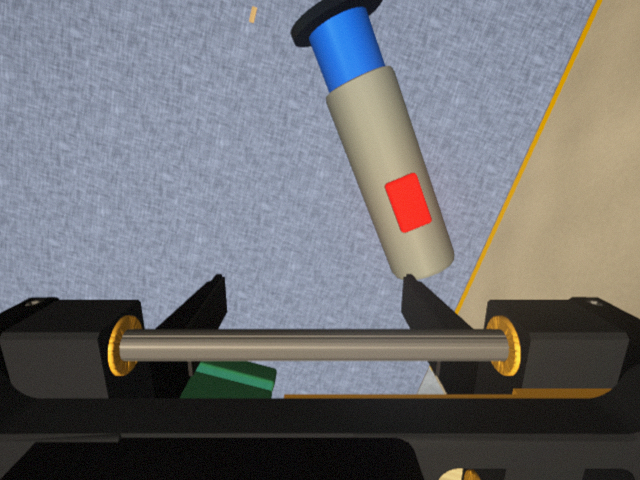

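The wrist view shows that the camera looks ahead along the tool's +x, with the fingers at the bottom at rows 275–400. No plane is in view yet. I'll write a planner that gives the tool-axis shift of each command, then go to S first because it's nearest.

```bash
cat >> h.py <<'E'
def plan(x,y,z,yaw,k=None,frm=None):
    """print tool-axis shifts for k chained commands to a tool-down world pose"""
    s=state(); p=np.r_[s["eef_pos"],s["tcp_rot"][2]] if frm is None else np.array(frm,float)
    d=np.array([x,y,z,yaw])-p; d[3]=(d[3]+np.pi)%(2*np.pi)-np.pi
    n=max(np.linalg.norm(d[:3])/41.7,abs(d[3])/.125); k=k or int(np.ceil(n/5))
    print("from",p.round(2),"rows",round(n,1),"q6 end",round(np.arctan2(y,x)+np.pi/2-yaw,2))
    for i in range(k):
        w=p[3]+d[3]*i/k; c,sn=np.cos(w),np.sin(w); v=d/k
        print("  cmd",np.round([c*v[0]+sn*v[1],sn*v[0]-c*v[1],-v[2]],1),round(-v[3],3))
E
python3 -c "
from h import *
plan(533,-290,150,-0.98)"
```

```text
from [ 1.8278e+02 -5.9748e+02  1.8281e+02  3.0000e-01] rows 11.2 q6 end 2.05
  cmd [141.6 -63.9  10.9] 0.426
  cmd [ 102.6 -116.6   10.9] 0.426
  cmd [  45.3 -148.6   10.9] 0.426
```

```bash
python3 -m handwheel '[[35,-16,3,0.11,1],[71,-32,5,0.21,1],[106,-48,8,0.32,1],[142,-64,11,0.426,1]]' 
python3 -m handwheel '[[26,-29,3,0.11,1],[51,-58,5,0.21,1],[77,-87,8,0.32,1],[103,-117,11,0.426,1]]'
python3 -m handwheel '[[11,-37,3,0.11,1],[23,-74,5,0.21,1],[34,-111,8,0.32,1],[45,-149,11,0.426,1],[45,-149,11,0.426,1]]'
cat >> h.py <<'E'
def look(tag):
    i=info("wrist"); p,d=read_camera("wrist"); cv2.imwrite(f"pics/{tag}.png",p[:,:,::-1]); np.save(tag+".npy",p); return i,p
E
python3 - <<'E'
from h import *
i,p=look("s1"); print(state()["eef_pos"],state()["t"],state()["tcp_rot"])
for c in blobs(warm(p),400): print(np.round(cen(c),1),cv2.contourArea(c),longax(c,"wrist",18,i))
E
```

```text
t: 0.48
eef_pos: [300.6, -493.7, 172.0]
tcp_rot: [-3.141, 0.0, -0.136]
ft_force: [0.3, -0.5, -0.6]
opening: 1.001
grip_force: 0.0
t: 0.82
eef_pos: [418.2, -390.8, 161.1]
tcp_rot: [3.142, -0.0, -0.561]
ft_force: [1.1, -0.8, 0.4]
opening: 0.999
grip_force: 0.0
t: 1.23
eef_pos: [537.5, -284.8, 149.4]
tcp_rot: [-3.141, 0.001, -0.986]
ft_force: [-1.6, 0.2, -0.6]
opening: 1.0
grip_force: 0.0
[ 535.67824666 -286.65757743  149.53174127] 1.2833 [ 3.14144090e+00  8.36960207e-04 -9.78651341e-01]
[441.4 285.7] 767.0 [ 391.16 -308.     37.09   32.77    0.98]
[307.  374.5] 131746.5 [ 4.4137e+02 -1.5157e+02  8.0192e+02  3.1872e+02  5.8000e-01]
[321.5 183.2] 709.5 [ 554.76 -324.86   39.21   18.55   -0.99]
[632.   85.1] 921.0 [ 371.68 -550.     63.26   14.87   -0.74]
[462.7  19.5] 7413.0 [ 529.34 -504.24  187.18   36.33    0.58]
[82.4 50. ] 2727.0 [ 795.34 -303.28  119.98   17.44    1.28]
```

View pics/s1.png

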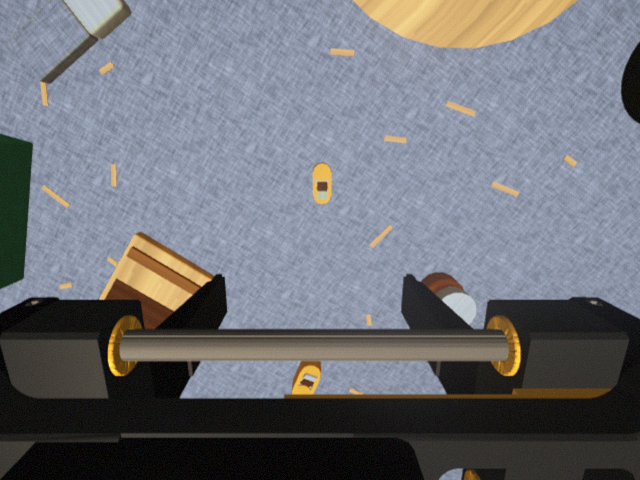

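The wrist view shows S at (321,184), its length along the image vertical. The measured size, 39×18.5 mm, matches S. I'll triangulate its height and plan the descent.

Run:
```python
from h import *
i,p=look("s2")
c=[c for c in blobs(warm(p),400) if cv2.pointPolygonTest(c,(321,184),True)>-10][0]
print(longax(c,"wrist",18,i)); x,y,_,_,a=longax(c,"wrist",18,i)
print(tri(ray("wrist",cen(c),i),ray("top",(483.8,240.2))))
plan(x,y,3,a)
```

```text
[ 554.74 -325.53   39.23   18.55   -0.98]
(array([ 555.00182927, -324.73724746,    9.00009649]), np.float64(1.2905106397777717))
from [ 534.5  -288.05  149.72   -0.98] rows 3.7 q6 end 2.02
  cmd [ 42.4   4.2 146.7] 0.002
```

```bash
python3 -m handwheel '[[14,1,35,0,1],[28,1,70,0,1],[42,2,100,0,1],[42,2,100,0,1],[42,2,100,0,1]]' 
python3 -c "
from h import *
plan(554.7,-325.2,3,-0.98)"
```

```text
t: 1.75
eef_pos: [554.1, -326.0, 49.2]
tcp_rot: [3.14, 0.003, -0.982]
ft_force: [-0.8, 1.2, 0.5]
opening: 0.997
grip_force: 0.0
from [ 554.07 -326.05   49.23   -0.98] rows 1.1 q6 end 2.02
  cmd [-0.4 -1.  46.2] -0.002
```

```bash
python3 -m handwheel '[[0,-1,30,0,1],[0,-1,46.5,0,1],[0,-1,46.5,0,0],[0,-1,46.5,0,0],[0,-1,46.5,0,0]]' 
python3 -m handwheel '[[0,0,0,0,0],[0,0,0,0,0],[0,0,0,0,0]]'
python3 -c "
from h import *
print(state()['eef_pos'],state()['opening']*95)"
```

```text
t: 2.17
eef_pos: [557.0, -325.4, 6.3]
tcp_rot: [-3.141, -0.003, -0.981]
ft_force: [-0.2, 0.3, 0.8]
opening: 0.843
grip_force: 0.0
t: 2.42
eef_pos: [556.7, -325.0, 4.8]
tcp_rot: [-3.141, -0.001, -0.981]
ft_force: [0.3, -0.4, 0.1]
opening: 0.635
grip_force: 0.0
[ 556.72135688 -324.99657115    4.83274639] 60.31649502618466
```

```bash
python3 -m handwheel '[[0,0,1,0,0],[0,0,1,0,0],[0,0,1,0,0],[0,0,1,0,0],[0,0,1,0,0]]' 
python3 -m handwheel '[[0,0,0,0,0],[0,0,0,0,0],[0,0,0,0,0]]'
python3 -c "
from h import *
print(state()['eef_pos'],state()['opening']*95,state()['grip_force'])"
```

```text
t: 2.83
eef_pos: [556.4, -324.8, 2.7]
tcp_rot: [3.142, 0.0, -0.981]
ft_force: [0.5, 0.4, 0.2]
opening: 0.286
grip_force: 0.0
t: 3.08
eef_pos: [556.4, -324.8, 2.7]
tcp_rot: [3.142, -0.0, -0.981]
ft_force: [-1.2, -0.3, 0.2]
opening: 0.075
grip_force: 0.0
[ 556.40955267 -324.77633842    2.69604289] 7.079830472025976 0.0
```

```bash
python3 -c "
from h import *
i,p=look('s3'); q,d=read_camera('side'); cv2.imwrite('pics/s3side.png',cv2.resize(q[280:420,290:480,::-1],None,fx=4,fy=4)); print(state()['opening'])"
```

```text
0.017289826148315635
```

View pics/s3side.png

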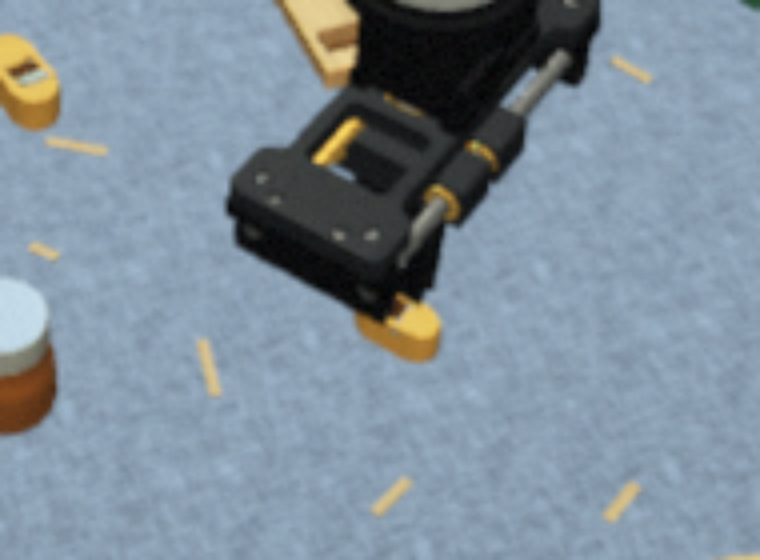

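The side crop shows the fingers shut with the plane still at (400,325), in front of or beside them, so the grasp missed. I'll check the wrist view.

View pics/s3.png

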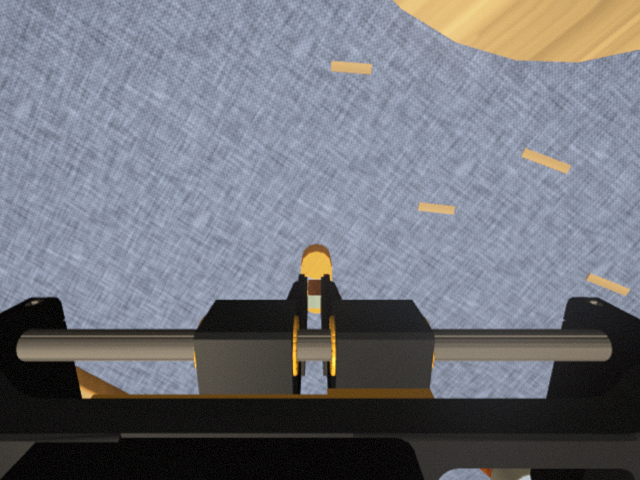

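Run:
```python
from h import *
p,_=read_camera("side")
for c in blobs(warm(p),20):
    if cv2.pointPolygonTest(c,(389,360),True)>-12 and cv2.contourArea(c)<2000: print(cen(c),longax(c,"side",12))
print(onz("side",(389,360),12), onz("side",(395,350),3))
```

```text
(390.8819646670549, 349.03882741215295) [ 568.17 -297.97  104.49   48.28    1.  ]
[ 555.49840437 -327.74642294   12.        ] [ 578.883288   -304.43238077    3.        ]
```

The wrist view shows the fingers straddling the plane at columns 300–330, with the plane's front at row 245, yet the opening reads about 0. I'll check the grip and measure where the tool really is.

```bash
python3 -m handwheel '[[0,0,0,0,0],[0,0,0,0,0],[0,0,0,0,0]]'
python3 - <<'E'
from h import *
s=state(); print(s["eef_pos"],s["opening"],s["grip_force"],s["ft_force"])
i,f=info("wrist"); A=R.from_euler("xyz",i["attitude"]).as_matrix()
def pr(P): q=A.T@(np.array(P)-i["origin"]); return np.round([i["cx"]+f*q[0]/q[2],i["cy"]+f*q[1]/q[2],q[2]],1)
e=s["eef_pos"]
for w in(0,10,19,50): print(w,pr(e+[0,0,w]))
tx=np.array([np.cos(-.98),np.sin(-.98),0])
print("front edge",pr(e+10*tx))
p,d=read_camera("wrist"); np.save("wd.npy",d)
for u in((316,260),(298,290),(330,290),(315,300),(316,225),(300,283),(332,283)): print(u,d[u[1],u[0]],onz("wrist",u,0)if 0 else np.round(ray("wrist",u)[0]+ray("wrist",u)[1]*d[u[1],u[0]],1),p[u[1],u[0]])
E
```

```text
t: 3.48
eef_pos: [556.4, -324.8, 2.7]
tcp_rot: [3.142, -0.0, -0.981]
ft_force: [0.2, -0.4, -0.2]
opening: 0.002
grip_force: 0.0
[ 556.39642219 -324.77269958    2.7299395 ] 0.0015498397876955979 0.0 [ 0.24964357 -0.37844925 -0.17852   ]
0 [313.4 273.1 214.2]
10 [313.4 278.9 204.6]
19 [313.4 284.6 195.9]
50 [313.4 308.9 166. ]
front edge [313.4 258.  211.5]
(316, 260) 195.46593 [ 562.8 -337.1   18.4] [229 182  79]
(298, 290) 160.13353 [ 568.6 -330.1   55.7] [34 36 33]
(330, 290) 162.73601 [ 555.4 -337.7   53.3] [91 68 45]
(315, 300) 152.33968 [ 561.3 -333.5   64.2] [55 56 48]
(316, 225) 208.18446 [ 572.  -351.     0.6] [143 152 166]
(300, 283) 168.78214 [ 568.1 -330.3   46.8] [72 77 87]
(332, 283) 219.06236 [ 5.421e+02 -3.249e+02 -1.000e-01] [156 144 138]
```

The depth at the finger front, about (300,283), puts it at z≈47 while the TCP reads 2.7. The real fingertips may end well above the stated TCP, so I'll measure the fingers' lowest points from the wrist and side depths.

Run:
```python
from h import *
def cloud(n):
    i,f=info(n); p,d=read_camera(n); v,u=np.mgrid[:480,:640]
    q=np.stack([(u-i["cx"])/f*d,(v-i["cy"])/f*d,d],-1)@R.from_euler("xyz",i["attitude"]).as_matrix().T+i["origin"]
    return p,q,d
s=state(); e=s["eef_pos"]; T=R.from_euler("xyz",s["tcp_rot"]).as_matrix()
for n in("wrist","side"):
    p,q,d=cloud(n); L=(q-e)@T   # tool coords
    m=(d>0)&(p.max(2)<70)&(np.abs(L[...,0])<25)&(np.abs(L[...,1])<40)&(L[...,2]>-90)&(L[...,2]<10)
    P=L[m]; print(n,len(P))
    for z in range(-90,10,8):
        k=P[(P[:,2]>=z)&(P[:,2]<z+8)]
        if len(k)>2: print(z,len(k),np.percentile(k,[5,95],axis=0).round(1)[:,:2].T.tolist())
```

```text
wrist 899
-90 30 [[-9.5, 10.1], [-1.6, 1.1]]
-82 63 [[9.4, 11.5], [-2.1, 2.3]]
-74 89 [[9.1, 11.4], [-2.2, 2.4]]
-66 208 [[9.4, 11.6], [-7.3, 7.6]]
-58 222 [[9.6, 11.5], [-6.8, 7.3]]
-50 175 [[9.4, 11.4], [-5.9, 6.2]]
-42 95 [[9.5, 11.3], [-3.7, 4.4]]
-34 17 [[9.3, 11.4], [-3.8, 3.6]]
side 112
-74 17 [[11.1, 13.0], [-6.4, 11.6]]
-66 20 [[9.2, 13.3], [-4.6, 11.3]]
-58 23 [[5.5, 13.2], [-6.9, 9.4]]
-50 28 [[3.0, 13.1], [-4.3, 8.6]]
-42 14 [[2.4, 12.9], [-3.4, 6.8]]
-34 4 [[1.8, 11.5], [-4.6, 3.3]]
-18 4 [[-3.6, 0.0], [-2.5, 3.6]]
```

Both views agree that the fingers end about 33 mm short of the stated TCP. I'll open, then descend further in steps while watching the force.

```bash
python3 -m handwheel '[[0,0,0,0,0.5],[0,0,0,0,0.5],[0,0,0,0,0.5],[0,0,0,0,0.5],[0,0,0,0,0.5]]' 
python3 -m handwheel '[[0,0,0,0,0.5],[0,0,0,0,0.5],[0,0,10,0,0.5],[0,0,14,0,0.5],[0,0,14,0,0.5]]'
python3 -m handwheel '[[0,0,4,0,0.5],[0,0,8,0,0.5],[0,0,8,0,0.5]]'
python3 -c "
from h import *
s=state();print(s['ft_force'],s['eef_pos']);i,p=look('s4')"
```

```text
t: 4.05
eef_pos: [556.4, -324.8, 2.7]
tcp_rot: [3.142, -0.0, -0.981]
ft_force: [0.7, 0.2, 0.5]
opening: 0.296
grip_force: 0.0
t: 4.47
eef_pos: [555.7, -324.3, -12.8]
tcp_rot: [3.141, 0.002, -0.981]
ft_force: [0.0, -0.0, 0.3]
opening: 0.499
grip_force: 0.0
t: 4.72
eef_pos: [556.1, -324.6, -20.2]
tcp_rot: [3.141, 0.001, -0.981]
ft_force: [0.3, 0.1, -1.1]
opening: 0.5
grip_force: 0.0
[ 0.25432838  0.14023357 -1.10737267] [ 556.05865579 -324.57353007  -20.1595492 ]
```

View pics/s4.png

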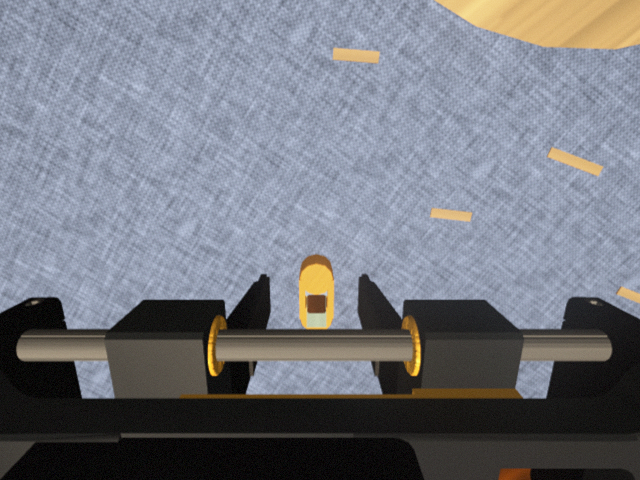

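The fingers now straddle the plane at columns 300–333, undisturbed, and there's no contact even at −20. The offset is confirmed, so I'll go down 9 mm and close.

```bash
python3 -m handwheel '[[0,0,4,0,0.5],[0,0,8,0,0.5],[0,0,8,0,0.5]]' 
python3 -m handwheel '[[0,0,1.5,0,0.5],[0,0,1.5,0,0],[0,0,1.5,0,0],[0,0,1.5,0,0],[0,0,1.5,0,0]]'
python3 -m handwheel '[[0,0,0,0,0],[0,0,0,0,0],[0,0,0,0,0]]'
```

```text
t: 5.02
eef_pos: [556.1, -324.6, -28.1]
tcp_rot: [3.141, 0.001, -0.981]
ft_force: [0.3, -0.3, -0.8]
opening: 0.499
grip_force: 0.0
t: 5.43
eef_pos: [556.5, -324.8, -28.6]
tcp_rot: [-3.142, -0.0, -0.981]
ft_force: [-0.0, 0.8, 0.5]
opening: 0.276
grip_force: 0.0
t: 5.68
eef_pos: [556.4, -324.8, -28.6]
tcp_rot: [-3.142, -0.0, -0.981]
ft_force: [-0.3, -0.3, 0.7]
opening: 0.185
grip_force: 30.0
```

S is gripped at 17.6 mm. I'll plan the lift and transfer to the far pad (638.1,−100.3).

```bash
python3 -m handwheel '[[0,0,-35,0,0],[0,0,-70,0,0],[0,0,-70,0,0]]'
python3 -c "
from h import *
plan(638.1,-100.3,41,0,k=2,frm=(556.4,-324.8,41.4,-0.981))"
```

```text
t: 5.93
eef_pos: [558.8, -326.4, 47.1]
tcp_rot: [-3.139, -0.008, -0.981]
ft_force: [0.6, -0.4, -0.9]
opening: 0.187
grip_force: 30.0
from [ 556.4  -324.8    41.4    -0.98] rows 7.8 q6 end 1.41
  cmd [-70.6 -96.4   0.2] -0.49
  cmd [ -16.8 -118.3    0.2] -0.49
```

```bash
python3 -m handwheel '[[-18,-24,0,-0.12,0],[-35,-48,0,-0.24,0],[-53,-72,0,-0.37,0],[-71,-96,0,-0.49,0]]'
python3 -m handwheel '[[-4,-30,0,-0.12,0],[-8,-59,0,-0.24,0],[-13,-89,0,-0.37,0],[-17,-118,0,-0.49,0],[-17,-118,0,-0.49,0]]'
python3 -m handwheel '[[0,0,0,0,0],[0,0,0,0,0]]'
python3 -c "
from h import *
plan(638.1,-100.3,-13.5,0)"
```

```text
t: 6.27
eef_pos: [596.9, -211.3, 41.1]
tcp_rot: [3.142, -0.0, -0.486]
ft_force: [0.5, -0.0, -0.0]
opening: 0.188
grip_force: 30.0
t: 6.68
eef_pos: [638.5, -95.8, 41.0]
tcp_rot: [-3.141, -0.0, 0.01]
ft_force: [-0.5, 0.8, -0.3]
opening: 0.185
grip_force: 30.0
t: 6.85
eef_pos: [637.1, -100.6, 41.0]
tcp_rot: [3.141, 0.0, -0.003]
ft_force: [-0.2, -0.7, 0.2]
opening: 0.19
grip_force: 30.0
from [ 637.13 -100.62   40.97   -0.  ] rows 1.3 q6 end 1.41
  cmd [ 1.  -0.3 54.5] -0.003
```

```bash
python3 -m handwheel '[[1,0,30,0,0],[1,0,48,0,0],[1,0,54,0,0],[1,0,54,0,0],[1,0,54,0,0]]'
python3 -m handwheel '[[0,0,1,0,0],[0,0,1,0,0]]'
```

```text
t: 7.27
eef_pos: [638.2, -101.5, -12.7]
tcp_rot: [3.141, 0.0, -0.003]
ft_force: [0.7, -0.4, -1.1]
opening: 0.187
grip_force: 30.0
t: 7.43
eef_pos: [638.5, -100.9, -13.4]
tcp_rot: [3.141, -0.001, -0.002]
ft_force: [0.6, -0.0, -0.2]
opening: 0.185
grip_force: 30.0
```

```bash
python3 -m handwheel '[[0,0,1,0,0],[0,0,1,0,0],[0,0,1,0,0.5],[0,0,1,0,0.5],[0,0,1,0,0.5]]'
python3 -m handwheel '[[0,0,0,0,0.5],[0,0,0,0,0.5],[0,0,-35,0,0.6],[0,0,-75,0,0.6],[0,0,-75,0,0.6]]'
python3 -c "
from h import *
a=-1.37; plan(446.8-45*np.cos(a),-132.8-45*np.sin(a),120,a,frm=(638.2,-100.6,60,-.002))"
```

```text
t: 7.85
eef_pos: [638.5, -100.3, -14.7]
tcp_rot: [3.141, -0.0, -0.001]
ft_force: [0.3, -0.1, 0.1]
opening: 0.341
grip_force: 0.0
t: 8.27
eef_pos: [641.5, -101.0, 66.8]
tcp_rot: [3.139, -0.009, -0.001]
ft_force: [0.6, -0.0, 0.5]
opening: 0.594
grip_force: 0.0
from [ 638.2 -100.6   60.    -0. ] rows 10.9 q6 end 2.74
  cmd [-66.8  -3.8 -20. ] 0.456
  cmd [-61.7  26.  -20. ] 0.456
  cmd [-43.9  50.5 -20. ] 0.456
```

Yaw −1.37 would put q6 past its range, so I'll use the half-turn grasp at yaw 1.77.

```bash
python3 -c "
from h import *
a=1.77; plan(446.8-45*np.cos(a),-132.8-45*np.sin(a),120,a,frm=(638.2,-100.6,60,-.002))"
```

```text
from [ 638.2 -100.6   60.    -0. ] rows 14.2 q6 end -0.57
  cmd [-60.8  25.6 -20. ] -0.591
  cmd [-64.7 -12.6 -20. ] -0.591
  cmd [-46.7 -46.5 -20. ] -0.591
```

```bash
python3 -m handwheel '[[-12,5,-10,-0.12,0.6],[-24,10,-20,-0.24,0.6],[-37,15,-20,-0.355,0.6],[-49,20,-20,-0.47,0.6],[-61,26,-20,-0.59,0.6]]'
python3 -m handwheel '[[-13,-3,-5,-0.12,0.6],[-26,-5,-10,-0.24,0.6],[-39,-8,-15,-0.355,0.6],[-52,-10,-20,-0.47,0.6],[-65,-13,-20,-0.59,0.6]]'
python3 -m handwheel '[[-10,-10,-5,-0.12,0.6],[-20,-20,-10,-0.24,0.6],[-30,-30,-15,-0.355,0.6],[-40,-40,-20,-0.47,0.6],[-47,-46,-20,-0.59,0.6]]'
python3 -m handwheel '[[0,0,0,0,0.6],[0,0,0,0,0.6]]'
python3 - <<'E'
from h import *
i,p=look("m1")
for c in blobs(warm(p),400):
    l=longax(c,"wrist",21,i)
    if 40<l[2]<70: print(np.round(cen(c),1),cv2.contourArea(c),l, tri(ray("wrist",cen(c),i),ray("top",(385.8,295.2))))
print(state()["eef_pos"],state()["tcp_rot"][2])
p,_=read_camera("top"); cv2.imwrite("pics/topS.png",cv2.resize(p[150:330,200:520,::-1],None,fx=2.4,fy=2.4))
E
```

```text
t: 8.68
eef_pos: [576.9, -126.3, 80.5]
tcp_rot: [3.141, -0.0, 0.595]
ft_force: [0.1, 0.4, 0.2]
opening: 0.604
grip_force: 0.0
t: 9.1
eef_pos: [516.0, -152.0, 101.1]
tcp_rot: [3.14, 0.0, 1.184]
ft_force: [0.2, 0.6, 0.3]
opening: 0.599
grip_force: 0.0
t: 9.52
eef_pos: [454.9, -177.8, 121.1]
tcp_rot: [3.141, 0.001, 1.774]
ft_force: [0.1, -0.3, -0.1]
opening: 0.601
grip_force: 0.0
t: 9.68
eef_pos: [455.8, -177.6, 120.4]
tcp_rot: [3.141, 0.001, 1.764]
ft_force: [0.9, 0.0, 0.1]
opening: 0.603
grip_force: 0.0
[ 456.07024551 -177.44504609  120.30765653] 1.7639552853504916
```

View pics/m1.png

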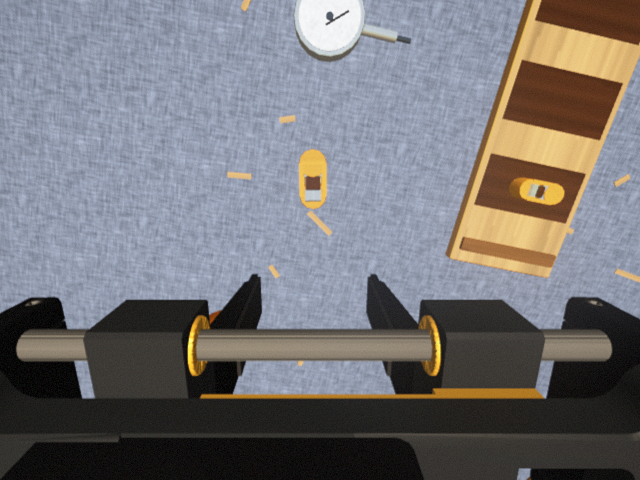

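S sits square on its pad, at (540,191) against a pad centre near (530,188). M is at (313,180), with a shaving touching it at (318,222) that merges into its blob. I'll use a larger opening to cut the shaving off.

```bash
cat >> h.py <<'E'
def find(p,uv,z,i,k=17,tag=None):
    m=cv2.morphologyEx(warm(p),cv2.MORPH_OPEN,cv2.getStructuringElement(cv2.MORPH_ELLIPSE,(k,k)))
    c=[c for c in blobs(m,200) if cv2.pointPolygonTest(c,uv,True)>-10][0]
    l=longax(c,"wrist",z,i); print(np.round(cen(c),1),l); return c,l
E
python3 - <<'E'
from h import *
i,p=look("m2")
c,l=find(p,(313,180),21,i)
print(tri(ray("wrist",cen(c),i),ray("top",(385.8,295.2))))
c,s=find(p,(540,191),32,i,11)
a=(l[4])%np.pi; print(a); plan(l[0],l[1],20,a)
E
```

```text
[311.9 170.4] [ 443.02 -120.14   34.66   24.46   -1.38]
(array([ 442.66526977, -112.18134481,  166.58741056]), np.float64(1.0593004503231311))
[546.1 132.5] [624.24 -63.16 220.47 102.29   1.57]
1.7615926535897932
from [ 456.14 -177.22  120.11    1.77] rows 2.8 q6 end -0.46
  cmd [ 58.5  -1.8 100.1] 0.004
```

Run:
```python
from h import *
i=info("wrist"); p=np.load("m2.npy"); q=p.copy(); q[210:]=(100,110,130)
c=[c for c in blobs(warm(q),200) if cv2.pointPolygonTest(c,(313,180),True)>0][0]
l=longax(c,"wrist",21,i); print(cen(c),l,cv2.boundingRect(c))
T=np.load("top0rgb.npy"); q=T.copy(); b=blobs(warm(q),20); t=[c for c in b if cv2.pointPolygonTest(c,(385,296),True)>0][0]; print(cv2.boundingRect(t))
t=t.reshape(-1,2); t=t[t[:,0]<=398].reshape(-1,1,2); print(cen(t),tri(ray("wrist",cen(c),i),ray("top",cen(t))))
a=l[4]%np.pi; plan(l[0],l[1],20,a)
```

```text
(312.02516984073947, 178.701971266288) [ 444.47 -127.86   50.57   24.64   -1.38] (298, 149, 29, 60)
(371, 288, 32, 16)
(383.3052276559865, 295.8347386172007) (array([ 445.56333053, -131.01868591,  -25.67627765]), np.float64(1.3378518468125633))
from [ 456.14 -177.22  120.11    1.77] rows 2.7 q6 end -0.47
  cmd [ 50.7  -1.9 100.1] 0.004
```

```bash
python3 -m handwheel '[[20,-1,15,0,0.6],[20,-1,30,0,0.6],[20,-1,60,0,0.6],[20,-1,60,0,0.6],[20,-1,60,0,0.6]]'
python3 - <<'E'
from h import *
j,q=look("m3"); print(state()["eef_pos"])
p=np.load("m2.npy")
# front tip and wedge (dark) in both views
def wedge(p):
    m=np.zeros(p.shape[:2],np.uint8); m[120:260,285:340]=(p[120:260,285:340].max(2)<110)*255
    return max(blobs(m,20),key=cv2.contourArea)
def tip(p):
    c=[c for c in blobs(warm(p),200) if cv2.pointPolygonTest(c,tuple(map(float,cen(wedge(p)))),True)>0][0].reshape(-1,2); r=c[:,1].min(); return c[c[:,1]<=r+1].mean(0)
np.save("j.npy",[0])
print(cen(wedge(q)),tip(q),cen(wedge(p)),tip(p))
i=(dict(j[0]),j[1]); e=np.array([456.14,-177.22,120.11]); s=state()
i[0]["origin"]=j[0]["origin"]-s["eef_pos"]+e
for f in(wedge,tip):
    g=cen if f is wedge else (lambda x:x)
    print(tri(ray("wrist",g(f(p)),i),ray("wrist",g(f(q)),j)))
E
```

```text
t: 10.25
eef_pos: [450.5, -157.5, 59.6]
tcp_rot: [-3.139, -0.002, 1.768]
ft_force: [-0.3, -0.2, 0.5]
opening: 0.598
grip_force: 0.0
[ 451.02917794 -157.90879939   60.53736302]
(310.8181818181818, 220.58922558922558) [314.25 178.5 ] (309.5388471177945, 183.21553884711778) [311.75 149.5 ]
(array([ 442.24203668, -130.06643893,   31.40984349]), np.float64(0.4053041930270627))
(array([ 438.93556167, -102.82273715,   17.6025039 ]), np.float64(0.9531554287468663))
```

View pics/m3.png

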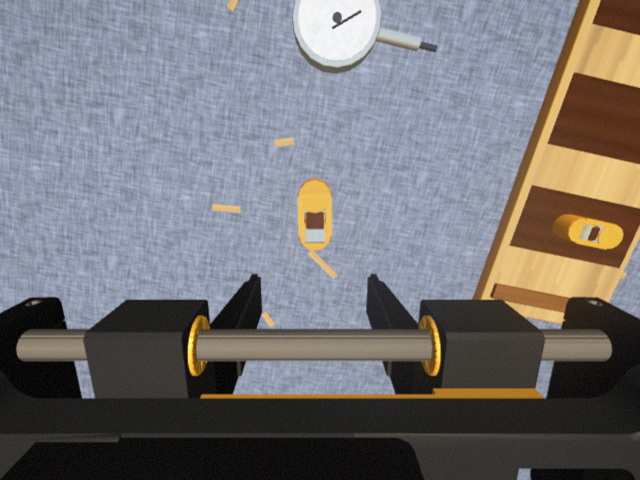

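M is at (315,215) with the shaving just behind it at (322,263). The top height triangulates to about 18–21 mm, as expected. Now I'll descend.

```bash
python3 -c "
from h import *
plan(444.2,-128.3,-29,1.761)"
```

```text
from [ 451.03 -157.91   60.54    1.77] rows 2.3 q6 end -0.47
  cmd [30.4 -0.9 89.5] 0.007
```

```bash
python3 -m handwheel '[[30,-1,25,0.007,0.6],[30,-1,50,0.007,0.6],[30,-1,70,0.007,0.6],[30,-1,70,0.007,0.6]]'
python3 -m handwheel '[[0,0,10,0,0.6],[0,0,18,0,0.6],[0,0,19.5,0,0.6],[0,0,19.5,0,0.6],[0,0,19.5,0,0]]'
python3 -m handwheel '[[0,0,0,0,0],[0,0,0,0,0],[0,0,0,0,0],[0,0,0,0,0],[0,0,0,0,0]]'
python3 -m handwheel '[[0,0,0,0,0],[0,0,0,0,0]]'
```

```text
t: 10.63
eef_pos: [443.5, -128.4, -11.0]
tcp_rot: [-3.14, -0.001, 1.762]
ft_force: [0.3, 0.9, -0.1]
opening: 0.598
grip_force: 0.0
t: 11.05
eef_pos: [444.2, -129.0, -28.5]
tcp_rot: [3.141, 0.001, 1.762]
ft_force: [0.4, 0.8, -0.9]
opening: 0.572
grip_force: 0.0
t: 11.47
eef_pos: [444.0, -128.8, -29.1]
tcp_rot: [3.141, 0.0, 1.762]
ft_force: [-0.0, -0.5, 3.4]
opening: 0.252
grip_force: 30.0
t: 11.63
eef_pos: [444.0, -128.8, -29.1]
tcp_rot: [3.141, 0.0, 1.762]
ft_force: [0.3, 0.6, 4.9]
opening: 0.252
grip_force: 30.0
```

```bash
python3 -m handwheel '[[0,0,-35,0,0],[0,0,-70,0,0],[0,0,-74,0,0],[0,0,-74,0,0]]'
python3 -c "
from h import *
plan(638.6,-25.1,45,3.135,frm=(444,-128.8,45,1.762))"
```

```text
t: 11.97
eef_pos: [444.6, -129.1, 46.2]
tcp_rot: [3.139, 0.002, 1.762]
ft_force: [0.8, 0.7, -1.1]
opening: 0.253
grip_force: 30.0
from [ 444.   -128.8    45.      1.76] rows 11.0 q6 end -1.6
  cmd [21.6 70.3 -0. ] -0.458
  cmd [-11.7  72.6  -0. ] -0.458
  cmd [-42.5  60.   -0. ] -0.458
```

```bash
python3 -m handwheel '[[5,18,0,-0.115,0],[11,35,0,-0.23,0],[16,53,0,-0.345,0],[21.6,70.3,0,-0.458,0]]'
python3 -m handwheel '[[-3,18,0,-0.115,0],[-6,36,0,-0.23,0],[-9,54,0,-0.345,0],[-11.7,72.6,0,-0.458,0]]'
python3 -m handwheel '[[-11,15,0,-0.115,0],[-21,30,0,-0.23,0],[-32,45,0,-0.345,0],[-42.5,60,0,-0.458,0],[-42.5,60,0,-0.458,0]]'
python3 -m handwheel '[[0,0,0,0,0],[0,0,0,0,0],[0,0,0,0,0]]'
python3 -c "
from h import *
plan(638.6,-25.1,-13.5,3.135)"
```

```text
t: 12.3
eef_pos: [508.8, -93.7, 43.2]
tcp_rot: [-3.14, -0.002, 2.225]
ft_force: [0.2, -0.2, -0.8]
opening: 0.252
grip_force: 30.0
t: 12.63
eef_pos: [573.6, -59.0, 42.8]
tcp_rot: [-3.141, -0.002, 2.683]
ft_force: [0.0, -0.7, 0.2]
opening: 0.248
grip_force: 30.0
t: 13.05
eef_pos: [640.1, -23.7, 42.6]
tcp_rot: [3.141, -0.001, -3.14]
ft_force: [-0.3, -0.4, -2.1]
opening: 0.252
grip_force: 30.0
t: 13.3
eef_pos: [637.5, -25.3, 43.9]
tcp_rot: [3.142, -0.002, 3.134]
ft_force: [-1.2, -0.5, -0.8]
opening: 0.25
grip_force: 30.0
from [637.49 -25.34  43.92   3.13] rows 1.4 q6 end -1.6
  cmd [-1.1  0.3 57.4] -0.001
```

```bash
python3 -m handwheel '[[-1,0,30,0,0],[-1,0,50,0,0],[-1,0,57,0,0],[-1,0,58.5,0,0],[-1,0,58.5,0,0]]'
python3 -m handwheel '[[0,0,0,0,0],[0,0,0,0,0],[0,0,0,0,0.5],[0,0,0,0,0.5],[0,0,0,0,0.5]]'
python3 -m handwheel '[[0,0,0,0,0.5],[0,0,0,0,0.5],[0,0,-35,0,0.7],[0,0,-75,0,0.7],[0,0,-75,0,0.7]]'
python3 -c "
from h import *
a=2.97; plan(467.7-45*np.cos(a),177.7-45*np.sin(a),120,a,frm=(638.4,-25.1,60,3.134))"
```

```text
t: 13.72
eef_pos: [639.3, -25.3, -13.7]
tcp_rot: [-3.142, -0.0, 3.135]
ft_force: [0.5, 0.2, -1.1]
opening: 0.248
grip_force: 30.0
t: 14.13
eef_pos: [639.8, -25.1, -13.3]
tcp_rot: [-3.141, 0.001, 3.136]
ft_force: [-0.1, -0.4, -0.4]
opening: 0.408
grip_force: 0.0
t: 14.55
eef_pos: [642.6, -25.4, 67.8]
tcp_rot: [-3.14, 0.009, 3.136]
ft_force: [0.9, -0.9, 0.9]
opening: 0.654
grip_force: 0.0
from [638.4  -25.1   60.     3.13] rows 5.8 q6 end -1.08
  cmd [ 63.9  97.1 -30. ] 0.082
  cmd [ 71.7  91.5 -30. ] 0.082
```

```bash
python3 -m handwheel '[[16,24,-10,0.02,0.7],[32,48,-20,0.04,0.7],[48,72,-30,0.06,0.7],[64,97,-30,0.08,0.7]]'
python3 -m handwheel '[[18,23,-8,0.02,0.7],[36,46,-16,0.04,0.7],[54,69,-24,0.06,0.7],[72,91,-30,0.085,0.7],[72,91,-30,0.085,0.7]]'
python3 -m handwheel '[[0,0,0,0,0.7],[0,0,0,0,0.7],[0,0,0,0,0.7]]'
python3 - <<'E'
from h import *
i,p=look("l1"); print(state()["eef_pos"])
for c in blobs(warm(p),400):
    l=longax(c,"wrist",24,i)
    if 30<l[2]<110: print(np.round(cen(c),1),l,tri(ray("wrist",cen(c),i),ray("top",(226,282.9))))
E
```

```text
t: 14.88
eef_pos: [576.1, 73.1, 92.9]
tcp_rot: [3.141, 0.003, 3.054]
ft_force: [0.9, 0.5, -0.2]
opening: 0.698
grip_force: 0.0
t: 15.3
eef_pos: [510.0, 172.3, 122.4]
tcp_rot: [3.141, 0.001, 2.972]
ft_force: [0.5, -0.8, -0.0]
opening: 0.704
grip_force: 0.0
t: 15.55
eef_pos: [512.6, 168.6, 120.9]
tcp_rot: [-3.141, -0.0, 2.97]
ft_force: [0.2, -0.6, -0.4]
opening: 0.698
grip_force: 0.0
[512.58919308 168.43647026 120.87467366]
[471.6 214.7] [517.68 310.54  84.28  40.93   0.59] (array([431.33314209, 122.79462734, 418.41078449]), np.float64(50.50420801956619))
[126.9 189.1] [ 4.4898e+02  1.7740e+01  7.9770e+01  3.1010e+01 -1.4000e-01] (array([448.58283542, 137.10659921, 243.55202566]), np.float64(18.350276547542784))
[313.5 183.3] [ 4.6677e+02  1.7634e+02  6.2620e+01  3.0800e+01 -1.7000e-01] (array([466.88877786, 176.54266688,  17.91950413]), np.float64(1.1921923655733422))
[433.   63.6] [3.9021e+02 2.8543e+02 8.2850e+01 4.1090e+01 1.3000e-01] (array([457.4733127 , 104.08842535, 504.26022713]), np.float64(34.04541348446779))
```

View pics/l1.png

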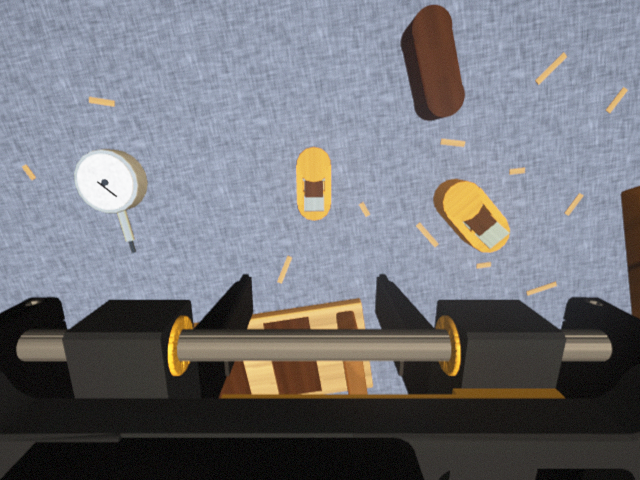

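L is at (313,183), measured 62.6×30.8 mm at (466.8,176.4) and height about 18–24. XL is at (475,215).

```bash
python3 -c "
from h import *
plan(466.8,176.4,-10,2.97); plan(638.9,49.9,45,3.135,frm=(466.8,176.4,45,2.97))"
```

```text
from [512.59 168.44 120.87   2.97] rows 3.3 q6 end -1.04
  cmd [ 46.5   0.  130.9] -0.0
from [466.8  176.4   45.     2.97] rows 5.1 q6 end -1.49
  cmd [-95.6 -47.6  -0. ] -0.082
  cmd [-91.3 -55.3  -0. ] -0.082
```

```bash
python3 -m handwheel '[[15,0,35,0,0.7],[31,0,70,0,0.7],[46.5,0,105,0,0.7],[46.5,0,131,0,0.7],[46.5,0,131,0,0.7]]'
python3 -m handwheel '[[0,0,0,0,0.7],[0,0,10,0,0.7],[0,0,18,0,0.7],[0,0,19,0,0.7],[0,0,19,0,0.7]]'
python3 -c "
from h import *
plan(466.8,176.4,-29,2.97)"
```

```text
t: 16.02
eef_pos: [464.0, 176.0, -13.8]
tcp_rot: [-3.139, -0.007, 2.97]
ft_force: [-0.5, -0.2, -0.9]
opening: 0.7
grip_force: 0.0
t: 16.43
eef_pos: [466.6, 177.0, -28.7]
tcp_rot: [3.142, 0.0, 2.971]
ft_force: [-0.6, 0.6, 0.3]
opening: 0.699
grip_force: 0.0
from [466.59 177.01 -28.67   2.97] rows 0.0 q6 end -1.04
  cmd [-0.3 -0.6  0.3] 0.001
```

```bash
python3 -m handwheel '[[0,0,0,0,0],[0,0,0,0,0],[0,0,0,0,0],[0,0,0,0,0],[0,0,0,0,0]]'
python3 -m handwheel '[[0,0,0,0,0],[0,0,0,0,0],[0,0,0,0,0],[0,0,0,0,0]]'
python3 -m handwheel '[[0,0,-35,0,0],[0,0,-70,0,0],[0,0,-74,0,0],[0,0,-74,0,0]]'
python3 -m handwheel '[[-24,-12,0,-0.02,0],[-48,-24,0,-0.04,0],[-72,-36,0,-0.06,0],[-96,-48,0,-0.082,0]]'
python3 -m handwheel '[[-23,-14,0,-0.02,0],[-46,-28,0,-0.04,0],[-69,-42,0,-0.06,0],[-91,-55,0,-0.082,0],[-91,-55,0,-0.082,0]]'
python3 -m handwheel '[[0,0,0,0,0],[0,0,0,0,0],[0,0,0,0,0]]'
python3 -c "
from h import *
plan(638.9,49.9,-14.5,3.135)"
```

```text
t: 16.85
eef_pos: [466.4, 177.1, -28.6]
tcp_rot: [3.142, 0.0, 2.971]
ft_force: [-0.6, 0.0, -0.2]
opening: 0.404
grip_force: 0.0
t: 17.18
eef_pos: [466.3, 177.1, -28.7]
tcp_rot: [-3.142, 0.0, 2.971]
ft_force: [-1.6, 0.2, 2.4]
opening: 0.31
grip_force: 30.0
t: 17.52
eef_pos: [467.2, 177.3, 46.8]
tcp_rot: [3.14, 0.003, 2.971]
ft_force: [-0.2, -0.2, -2.6]
opening: 0.313
grip_force: 30.0
t: 17.85
eef_pos: [552.9, 112.7, 43.6]
tcp_rot: [-3.141, -0.002, 3.054]
ft_force: [0.9, 0.0, -2.2]
opening: 0.315
grip_force: 30.0
t: 18.27
eef_pos: [641.2, 47.8, 43.1]
tcp_rot: [-3.141, 0.0, 3.134]
ft_force: [-0.7, -0.1, -2.2]
opening: 0.316
grip_force: 30.0
t: 18.52
eef_pos: [637.3, 51.3, 44.3]
tcp_rot: [3.142, -0.002, 3.135]
ft_force: [-0.6, 0.2, -2.1]
opening: 0.318
grip_force: 30.0
from [637.34  51.26  44.32   3.14] rows 1.4 q6 end -1.49
  cmd [-1.6 -1.4 58.8] 0.0
```

```bash
python3 -m handwheel '[[-1,-1,30,0,0],[-1,-1,50,0,0],[-1,-1,57,0,0],[-1,-1,58.5,0,0],[-1,-1,58.5,0,0]]'
python3 -m handwheel '[[0,0,0,0,0],[0,0,0.5,0,0],[0,0,0.5,0,0.55],[0,0,0.5,0,0.55],[0,0,0.5,0,0.55]]'
python3 -m handwheel '[[0,0,0,0,0.55],[0,0,0,0,0.55],[0,0,-35,0,0.75],[0,0,-75,0,0.75],[0,0,-75,0,0.75]]'
python3 -c "
from h import *
a=.59+np.pi; plan(519.5-45*np.cos(a),313-45*np.sin(a),120,a,frm=(638.9,49.9,60,3.134))"
```

```text
t: 18.93
eef_pos: [639.3, 50.0, -13.2]
tcp_rot: [-3.142, -0.0, 3.135]
ft_force: [-0.2, -0.0, -2.4]
opening: 0.312
grip_force: 30.0
t: 19.35
eef_pos: [639.8, 49.6, -13.2]
tcp_rot: [-3.141, 0.001, 3.135]
ft_force: [0.4, 0.3, -0.1]
opening: 0.47
grip_force: 0.0
t: 19.77
eef_pos: [642.6, 49.6, 67.8]
tcp_rot: [-3.141, 0.009, 3.135]
ft_force: [1.5, -0.8, 0.2]
opening: 0.701
grip_force: 0.0
from [638.9   49.9   60.     3.13] rows 7.3 q6 end -1.62
  cmd [ 42.1 143.8 -30. ] -0.299
  cmd [ -2.1 149.8 -30. ] -0.299
```

```bash
python3 -m handwheel '[[10,36,-10,-0.08,0.75],[21,72,-20,-0.15,0.75],[32,108,-30,-0.23,0.75],[42,144,-30,-0.3,0.75]]'
python3 -m handwheel '[[0,37,-8,-0.08,0.75],[-1,75,-16,-0.15,0.75],[-1,112,-24,-0.23,0.75],[-2,150,-30,-0.3,0.75],[-2,150,-30,-0.3,0.75]]'
python3 -m handwheel '[[0,0,0,0,0.75],[0,0,0,0,0.75],[0,0,0,0,0.75]]'
python3 - <<'E'
from h import *
i,p=look("x1"); print(state()["eef_pos"],state()["tcp_rot"][2])
for c in blobs(warm(p),400):
    l=longax(c,"wrist",27,i)
    if 30<l[2]<110: print(np.round(cen(c),1),l,tri(ray("wrist",cen(c),i),ray("top",(156.3,255.1))))
E
```

```text
t: 20.1
eef_pos: [598.7, 195.4, 93.2]
tcp_rot: [-3.141, 0.003, -2.845]
ft_force: [0.7, 0.0, 0.2]
opening: 0.75
grip_force: 0.0
t: 20.52
eef_pos: [555.5, 343.9, 122.6]
tcp_rot: [3.141, 0.003, -2.54]
ft_force: [-0.1, -0.6, 0.3]
opening: 0.753
grip_force: 0.0
t: 20.77
eef_pos: [557.3, 337.0, 120.9]
tcp_rot: [-3.141, -0.001, -2.55]
ft_force: [-0.0, -0.3, -0.5]
opening: 0.755
grip_force: 0.0
[557.46297063 336.80887986 120.89564815] -2.550373787683352
[315.2 185. ] [519.09 313.26  74.98  36.76   0.58] (array([519.28617972, 312.91899914,  19.31738036]), np.float64(1.1795091627511898))
[374.2  39.1] [4.0003e+02 2.8734e+02 7.1870e+01 3.0940e+01 1.3000e-01] (array([483.27374508, 271.53203771, 227.22350336]), np.float64(56.446517685601634))
```

View pics/x1.png

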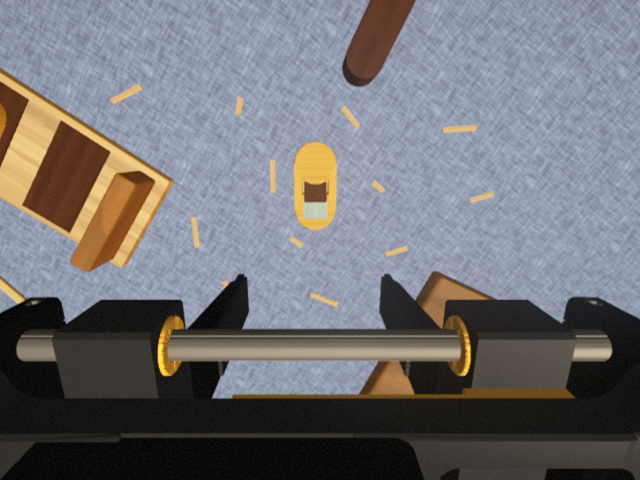

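XL is at (315,185), measured 75×37 mm at (519.1,313.3) and height about 19–27. The stop is at (113,220).

```bash
python3 -c "
from h import *
plan(519.1,313.2,-10,-2.555); plan(639.4,125.4,60,-3.148,frm=(519.1,313.2,60,-2.555))"
```

```text
from [557.46 336.81 120.9   -2.55] rows 3.3 q6 end 4.67
  cmd [ 45.    1.8 130.9] 0.005
from [519.1  313.2   60.    -2.56] rows 5.3 q6 end 4.91
  cmd [   1.9 -111.5   -0. ] 0.296
  cmd [ -30.8 -107.2   -0. ] 0.296
```

```bash
python3 -m handwheel '[[15,1,35,0,0.75],[30,1,70,0,0.75],[45,1.5,105,0,0.75],[45,1.5,131,0,0.75],[45,1.5,131,0,0.75]]'
python3 -m handwheel '[[0,0,0,0,0.75],[0,0,10,0,0.75],[0,0,18,0,0.75],[0,0,19,0,0.75],[0,0,19,0,0.75]]'
python3 -m handwheel '[[0,0,0,0,0],[0,0,0,0,0],[0,0,0,0,0],[0,0,0,0,0],[0,0,0,0,0]]'
python3 -m handwheel '[[0,0,0,0,0],[0,0,0,0,0],[0,0,0,0,0],[0,0,0,0,0]]'
python3 -m handwheel '[[0,0,-35,0,0],[0,0,-70,0,0],[0,0,-89,0,0],[0,0,-89,0,0],[0,0,-89,0,0]]'
```

```text
t: 21.23
eef_pos: [516.6, 311.6, -14.3]
tcp_rot: [3.141, -0.008, -2.551]
ft_force: [-0.6, 0.0, -0.5]
opening: 0.752
grip_force: 0.0
t: 21.65
eef_pos: [519.1, 314.2, -28.7]
tcp_rot: [-3.141, 0.0, -2.548]
ft_force: [0.6, 0.4, -0.0]
opening: 0.75
grip_force: 0.0
t: 22.07
eef_pos: [519.0, 314.2, -28.6]
tcp_rot: [-3.141, 0.0, -2.548]
ft_force: [-0.4, -0.4, -0.2]
opening: 0.457
grip_force: 0.0
t: 22.4
eef_pos: [519.0, 314.2, -28.7]
tcp_rot: [-3.141, 0.0, -2.548]
ft_force: [0.5, -0.4, 2.9]
opening: 0.377
grip_force: 30.0
t: 22.82
eef_pos: [518.9, 314.2, 60.4]
tcp_rot: [-3.141, 0.001, -2.548]
ft_force: [0.6, -0.1, -3.2]
opening: 0.378
grip_force: 30.0
```

```bash
python3 -m handwheel '[[0,-28,0,0.07,0],[1,-56,0,0.15,0],[2,-84,0,0.22,0],[2,-112,0,0.298,0]]'
python3 -m handwheel '[[-8,-27,0,0.07,0],[-15,-54,0,0.15,0],[-23,-81,0,0.22,0],[-31,-107,0,0.298,0],[-31,-107,0,0.298,0]]'
python3 -m handwheel '[[0,0,0,0,0],[0,0,0,0,0],[0,0,0,0,0]]'
python3 -c "
from h import *
plan(639.4,125.4,-14.5,3.135)"
```

```text
t: 23.15
eef_pos: [579.1, 218.9, 57.9]
tcp_rot: [3.142, -0.004, -2.849]
ft_force: [-0.4, 0.1, -2.4]
opening: 0.377
grip_force: 30.0
t: 23.57
eef_pos: [642.1, 122.8, 57.7]
tcp_rot: [-3.141, -0.002, 3.131]
ft_force: [-0.2, -0.7, -3.0]
opening: 0.379
grip_force: 30.0
t: 23.82
eef_pos: [639.6, 127.6, 59.1]
tcp_rot: [-3.141, -0.002, 3.14]
ft_force: [-0.8, 1.2, -1.6]
opening: 0.378
grip_force: 30.0
from [639.63 127.61  59.1    3.14] rows 1.8 q6 end -1.37
  cmd [ 0.2 -2.2 73.6] 0.005
```

```bash
python3 -m handwheel '[[0,-2,30,0.005,0],[0,-2,55,0.005,0],[0,-2,70,0.005,0],[0,-2,73.5,0.005,0],[0,-2,73.5,0.005,0]]'
python3 -m handwheel '[[0,0,0,0,0],[0,0,0.5,0,0],[0,0,0.5,0,0.52],[0,0,0.5,0,0.52],[0,0,0.5,0,0.52]]'
python3 -m handwheel '[[0,0,0,0,0.52],[0,0,0,0,0.52],[0,0,-35,0,0.52],[0,0,-75,0,0.52],[0,0,-110,0,0.52]]'
python3 -c "
from h import *
plan(480,0,180,3.1)"
```

```text
t: 24.23
eef_pos: [639.4, 125.8, -14.1]
tcp_rot: [-3.141, -0.002, 3.136]
ft_force: [0.8, -0.3, -2.1]
opening: 0.378
grip_force: 30.0
t: 24.65
eef_pos: [640.9, 124.9, -13.3]
tcp_rot: [-3.142, 0.001, 3.134]
ft_force: [0.4, -0.3, -0.2]
opening: 0.5
grip_force: 0.0
t: 25.07
eef_pos: [640.5, 124.8, 97.8]
tcp_rot: [-3.141, -0.0, 3.134]
ft_force: [0.4, -0.6, 0.2]
opening: 0.52
grip_force: 0.0
from [640.5  124.75  97.77   3.13] rows 5.3 q6 end -1.53
  cmd [ 79.8 -63.  -41.1] 0.017
  cmd [ 78.7 -64.3 -41.1] 0.017
```

```bash
python3 -m handwheel '[[20,32,-5,0,0.52],[40,64,-10,0,0.52],[60,96,-20,0,0.52],[80,128,-20,0,0.52],[95,148,-20,0,0.52]]'
python3 -m handwheel '[[20,32,-5,0,0.52],[40,64,-10,0,0.52],[60,96,-20,0,0.52],[80,128,-20,0,0.52],[95,148,-20,0,0.52]]'
python3 - <<'E'
from h import *
p,_=read_camera("top"); s,_=read_camera("side"); np.save("topF.npy",p); np.save("sideF.npy",s)
h=cv2.cvtColor(p,cv2.COLOR_RGB2HSV)
print([h[197,u].tolist() for u in(236,255,274)])
cv2.imwrite("pics/final.png",np.vstack([cv2.resize(p[150:330,200:420,::-1],None,fx=2,fy=2),cv2.resize(s[160:300,250:470,::-1],None,fx=2,fy=1.6)])[:600])
E
```

```text
t: 25.48
eef_pos: [545.4, 276.0, 117.1]
tcp_rot: [3.141, 0.001, 3.135]
ft_force: [0.9, 0.6, 0.3]
opening: 0.52
grip_force: 0.0
t: 25.9
eef_pos: [451.4, 425.0, 136.9]
tcp_rot: [3.14, 0.001, 3.135]
ft_force: [-0.1, 0.7, 0.0]
opening: 0.519
grip_force: 0.0
[[17, 82, 174], [18, 124, 168], [17, 83, 178]]
```

View pics/final.png

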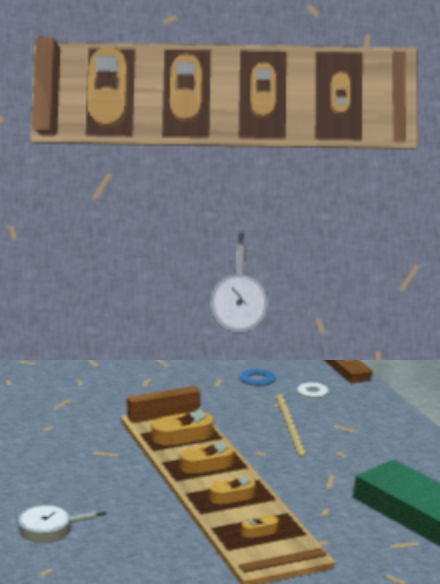

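Run:
```python
from h import *
p=np.load("topF.npy"); h=cv2.cvtColor(p,cv2.COLOR_RGB2HSV)
m=cv2.inRange(h,(10,112,95),(26,255,255)); r=np.zeros_like(m); r[170:224,240:390]=m[170:224,240:390]
r=cv2.morphologyEx(r,cv2.MORPH_CLOSE,np.ones((9,9)))
for c in blobs(r,60): print(longax(c,"top",35))
for n in("top0rgb.npy","topF.npy"):
    g=cv2.inRange(np.load(n),(185,185,185),(255,255,255)); q=np.zeros_like(g); q[280:320,300:340]=g[280:320,300:340]
    print("gauge",cen(max(blobs(q,50),key=cv2.contourArea)))
print("pads",[onz("top",u,14)[:2].round(1) for u in((369.5,197.5),(331.1,197),(293,196.2),(255,195.8))])
```

```text
[636.5  -98.31  39.47  17.42  -0.  ]
[ 6.3887e+02 -2.3940e+01  5.3190e+01  2.3240e+01  1.0000e-02]
[6.4028e+02 5.0550e+01 6.5030e+01 2.9070e+01 1.0000e-02]
[6.4075e+02 1.2587e+02 7.4910e+01 3.6820e+01 3.0000e-02]
gauge (319.05999250093737, 300.95613048368955)
gauge (319.044061302682, 300.86206896551727)
pads [array([ 637.9, -100.3]), array([638.3, -24.6]), array([639.2,  50.6]), array([639.4, 125.5])]
```

All four planes are within 3 mm of their pad centres and square to the row, and the gauge hasn't moved, so I'm handing in.

```bash
python3 -c "
from cell import job_done
print(job_done())"
```

```text
the job is handed in; nothing more can be done
None
```

I handed the job in with all four planes in size order from the end stop, each within about 3 mm of its pad's centre and square to the row, and the dial gauge not shifted; the hand-in returned no verdict.

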